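Follow a router's antenna with a field probe while the turntable coasts

TASK

Take the field probe out of its stand and, touching the turntable with the probe only, push its upright steel tab to set the router gently turning (either way round, about one turn in seven seconds, never faster than one in four). Then, while it coasts untouched and is still clearly turning, keep the probe's tip just above the top of the one upright antenna, going round with it for five seconds without a break and without touching the antenna. Finish with the program still holding the probe upright in the air, its tip higher than that antenna, and leave the other things on the desk alone.

Things in the scene. Friction and masses are not known exactly. Their poses are not given: they have to be found in the camera images.
- platter (a joint): Angle (rad, anticlockwise from above positive, any start, several turns free each way) of a free-running turntable: pale wooden disc 300 mm across, top 35 mm above the desk, a white router (220 x 120 mm, top 61 mm above the desk) screwed on its centre. At angle 0 the router's long side lies along world x, the upright antenna is at (-90, 55) mm from the axis in world x, y, the tab at (0, -122) mm.
- turntable_base: Fixed black round foot, 200 mm across, under the platter; origin on the vertical turning axis, at desk height. Platter with router: 1.8 kg, moment of inertia 0.0155 kg m2 nominal (true: 0.7 to 1.4 times); bearing drag 0.0008 N m per rad/s plus 0.0004 N m dry friction: nominally a spin of 0.9 rad/s falls to 0.4 rad/s in about 8 s.
- antenna_top (a point): Centre of the top end of the router's only upright antenna: a white bar 14 x 11 mm standing at one end of the router's rear edge, its top 145 mm above the desk, 105 mm from the turning axis. The three other antennas lie folded flat on the router (tops 72 mm above the desk).
- tab_mid (a point): Middle of the dark steel push tab standing on the platter near the rim, before the router's front: an upright plate 44 mm along the radius, 10 mm thick along the turning direction, from 35 to 80 mm above the desk; its middle 122 mm from the turning axis, 57.5 mm above the desk. 40 mm are free between tab and router. Pushing either flat side turns the platter.
- probe: Loose field probe, 155 mm long, 0.12 kg, standing upright, tip down, in its stand. Origin in the middle of the tip's flat lower end, z up along the probe. From the tip up: black round head 28 mm across, 45 mm long; steel shaft 14 mm across; grey square handle 28 x 28 mm (faces square to the probe's x and y) from 95 to 155 mm. Grip it by the handle, about 125 mm above the tip.
- probe_tip (a point): Middle of the flat lower end of the probe's head (same point as the probe's origin): the measuring point.
- probe_stand: Fixed grey block 90 x 90 mm, 50 mm high, with a round hole 31 mm wide and 40 mm deep in its top, in which the probe's head stands (tip 10 mm above the desk); lift the probe straight up by more than 40 mm to free it. Origin in the centre of the block's underside.
- mug: Bystander: loose white mug, 80 mm across, 90 mm high; origin under its centre. Leave alone.
- phone: Bystander: loose black phone lying flat, 150 x 72 x 9 mm; origin under its centre. Leave alone.
- power_brick: Bystander: loose black power adapter, 90 x 50 x 32 mm; origin under its centre. Leave alone.
Mind the look-alikes: they are no part of the job. What is meant by the probe is not red, and is the smaller of those in its own colour.

How it is judged:
By the outcome, as a careful person would: the job done as asked, in the order asked, and still so for the second after the job is handed in, while the arm keeps its last pose, push and grip.
It also fails if it takes over 54 s, if anything falls off the work surface, if the arm or the gripper's body presses on something with over 40 N, if the wrist force passes 120 N, or if a joint passes its speed limit or range.

ROBOT

A 6-joint arm with a two-finger parallel gripper is mounted at the origin on the work surface. World frame = base frame: x ahead of the robot, y to its left, z up, the work surface at z = 0. Lengths are in m, angles in rad, forces in N, time in s.
With the tool pointing down it reaches from about 0.275 to 0.975 m from the base axis. Payload 8.4 kg.
Tool frame: the origin (TCP) lies at the very end of the fingers, on their centre line; the grasp point (between the pads) lies manip.grip_depth behind it (manip.grip_depth is the distance from the TCP to the grasp point, in m); z points along the fingers, y is the line along which they close (so a half turn about z gives the same grasp; the last joint's range is limited). The gripper opens to 92 mm and grips with 3 to 60 N. Pads are 20 mm wide; open, the fingers measure 128 mm over their backs; the gripper's body (75 mm by 189 mm) begins 69 mm behind the grasp point.
Start: joints at [-1.262, 0.353, 1.633, -0, 1.155, -0.002], TCP at [0.191, -0.595, 0.215] pointing down, gripper open.
Joint ranges: [-2.63, 2.63], [-0.92, 2.1], [0.06, 2.66], [-1.3, 4.44], [0, 2.69], [-3.02, 3.02]. Speed limits (rad/s): [2.22, 2.22, 2.79, 3.14, 3.14, 3.14].

INTERFACE

Orientations are given as a unit quaternion [w, x, y, z].
In Python, from bench import manip, grab_frame, calibration, job gives the robot as it stands.
- The arm moves only by the tool arm_command, never from a script. Its argument "rows" is text: rows parted by semicolons, each of 7 numbers parted by spaces: the shift along the world's x, y, z in mm, then the turn, a rotation vector about the world's x, y, z in degrees, then the finger opening in mm, from 0 to 91.9. A call has 1 to 8 rows; each row shifts and turns the commanded pose from where the row before left it; what a row does not reach is not made up. A row lasts 1/8 s, in which the tool goes at most 62.5 mm and 10.7 degrees, less where a joint would pass 70% of its speed; a pose out of reach is approached as far as the arm can. A call with a gripper value outside its range is refused whole. The fingers move at their own pace and stop on an object; "grip_force" is the grip in N (left out, the last holds). Time passes only in rows, so rows that do not move let the fingers close. It gives the time, the measured TCP pose, the force, the opening and the grip force at its end, in the units of the state.
- manip.state(): the state, without advancing time (a new reading comes with each control period).
- grab_frame(name): name is "scene" or "top" or "wrist"; returns the picture (480x640x3 uint8, red, green, blue); there is no depth.
- calibration(name): a dict with "mtx" (3x3 intrinsics, pixels), "origin" and "rotation" of the camera in the world. Camera axes: x right, y up, looking along -z (the intrinsics and any distortion apply to the point x, -y, -z); pixel columns grow to the right and rows downward; lengths in m; the calibration is good to about 2 mm. A picture is of the moment at which its call begins: read the wrist's pose just before it. calibration takes no time and is no camera call; for the wrist camera it gives the pose at the moment of the call.
- job.hand_in(): hands the job in; it is judged then, once.
The state is a dict: "clock": time; "qpos": joint angles; "qvel": joint speeds; "joint_torque": joint torques, N m; "eef_pos": TCP position; "tcp_rot": TCP orientation; "ft_force": force on the tool from outside, world axes, zero at the start; "wrist_torque": the same for the moment, N m; "opening": opening from 0.0 (shut) to 1.0 (fully open); "grasp_force": force on a finger pad.
Only numpy, scipy, OpenCV 4.12 (cv2) and the standard library are available. Lean on these libraries where they do the work, as an engineer would, in place of code of your own. Each camera call takes 0.05 s, during which the arm holds its last target. There are 200 camera calls.

## Working session

There is one attempt and no reset: what is moved stays moved. The work goes in short steps, Python scripts to look and compute and a tool call to move; the robot and the scene stay as the last step left them, time stands still between calls to the robot, and variables do not carry over. Pictures are saved under pics/ and viewed, at most 10 in all, crops included, and the job is handed in when it is done.

Besides the shell and the picture viewer there is one more tool, called after "Request:" as a command line: name --argument value ..., lists and objects as JSON in quotes. arm_command: Moves the arm, as the interface text tells. Its arguments: {"type":"object","properties":{"rows":{"type":"string"},"grip_force":{"type":"number"}},"required":["rows"]}

```bash
mkdir -p pics; ls
python3 - <<'E'
from bench import manip, grab_frame, calibration, job
import cv2,numpy as np
print(manip.state(), manip.grip_depth)
for n in("scene","top"):
    c=calibration(n);print(n,c)
    cv2.imwrite(f"pics/{n}0.png",cv2.cvtColor(grab_frame(n),cv2.COLOR_RGB2BGR))
E
```

```text
pics
{'clock': 0.0, 'qpos': array([-1.26239099e+00,  3.53600517e-01,  1.63412922e+00,  2.28417399e-05,
        1.15521783e+00, -2.38604095e-03]), 'qvel': array([-1.06944413e-03, -7.31908181e-04, -3.78872387e-04, -4.84364998e-05,
       -3.64477468e-04,  8.06326540e-04]), 'joint_torque': array([ 3.14563702e-03, -5.93834317e+01, -3.34213936e+01,  6.98151765e-02,
        2.33232009e-02, -1.56751998e-04]), 'eef_pos': array([ 0.19099663, -0.59457703,  0.21389556]), 'tcp_rot': array([-6.71131916e-04,  9.87950855e-01,  1.54766433e-01, -9.29295091e-05]), 'ft_force': array([-0.14390981, -0.11176462, -0.49396161]), 'wrist_torque': array([-0.00920352, -0.03416037, -0.01242529]), 'grasp_force': 0.0, 'opening': 0.9993617720308179} 0.0187
scene {'mtx': array([[572.05591426,   0.        , 313.62189709],
       [  0.        , 572.05591426, 243.30442599],
       [  0.        ,   0.        ,   1.        ]]), 'origin': array([1.27164191, 0.51898277, 1.0884714 ]), 'rotation': array([0.43987946, 0.16410524, 0.32779264, 0.81983383])}
top {'mtx': array([[445.59561018,   0.        , 320.53895572],
       [  0.        , 445.59561018, 223.89842538],
       [  0.        ,   0.        ,   1.        ]]), 'origin': array([ 0.39287908, -0.00725266,  1.21942408]), 'rotation': array([ 0.71569082,  0.04132657, -0.04154659, -0.69595448])}
```

View pics/scene0.png

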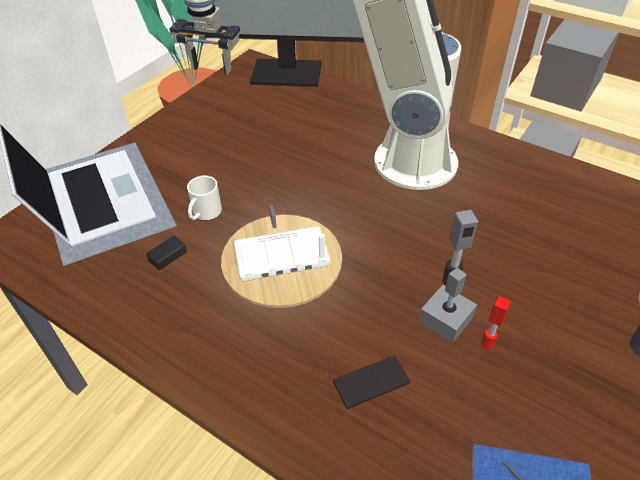

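View pics/top0.png

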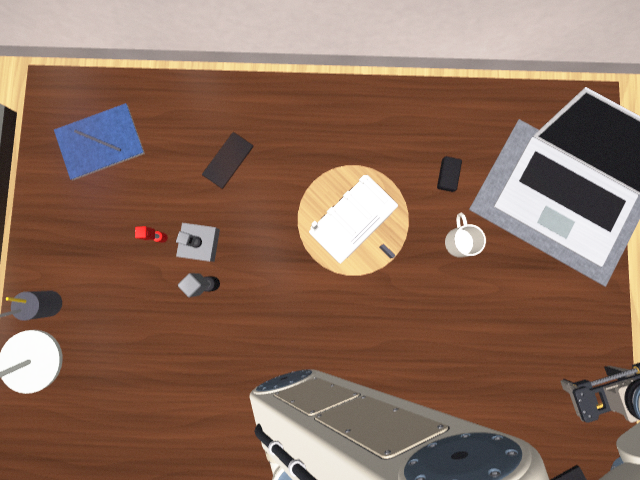

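Scene picture: grey probe in its stand at (455,290), a bigger grey one behind it at (462,235), and a red one at (497,320). The platter is at (281,258), with the upright antenna at (322,243) and the tab at (272,215). In the top view the platter is at (353,220), the tab at (387,251), the antenna near (314,225), and the stand at (197,242).

Probe candidates (scene pixels): red (497,320) is out because of its colour. Large grey (462,235) is the bigger one. Small grey in the stand (455,290) fits, being not red, the smaller grey one and in the stand. I'll confirm this in a crop.

```bash
cat > h.py <<'E'
import cv2,numpy as np
from scipy.spatial.transform import Rotation as R
from bench import manip, grab_frame, calibration, job
def rot(c): return R.from_quat(np.roll(c["rotation"],-1)).as_matrix()
def cast(c,uv,z):
    uv=np.atleast_2d(uv).astype(float);m=c["mtx"]
    d=np.c_[(uv[:,0]-m[0,2])/m[0,0],-(uv[:,1]-m[1,2])/m[1,1],-np.ones(len(uv))]@rot(c).T
    o=c["origin"];return o+d*((z-o[2])/d[:,2])[:,None]
def proj(c,p):
    q=(np.atleast_2d(p)-c["origin"])@rot(c);m=c["mtx"]
    return np.c_[m[0,2]-m[0,0]*q[:,0]/q[:,2],m[1,2]+m[1,1]*q[:,1]/q[:,2]]
def platter(f,c):
    "axis centre (x,y) from pale disc outline"
    hsv=cv2.cvtColor(f,cv2.COLOR_RGB2HSV)
    return hsv
E
python3 - <<'E'
from h import *
s=cv2.imread("pics/scene0.png");t=cv2.imread("pics/top0.png")
a=cv2.resize(s[190:370,390:540],None,fx=3,fy=3,interpolation=cv2.INTER_CUBIC)
b=cv2.resize(t[205:305,120:230],None,fx=3,fy=3,interpolation=cv2.INTER_CUBIC)
out=np.zeros((540,790,3),np.uint8);out[:540,:450]=a;out[:300,455:785]=b
cv2.imwrite("pics/crop.png",out)
C=calibration("top");S=calibration("scene")
hsv=cv2.cvtColor(t,cv2.COLOR_BGR2HSV)
print("disc hsv",hsv[265,350],hsv[180,330],"desk",hsv[300,350],"stand",hsv[232,210],"handle",hsv[238,184])
m=((hsv[...,2]>150)).astype(np.uint8);m[:150]=0;m[290:]=0;m[:,:285]=0;m[:,420:]=0
cn=max(cv2.findContours(m,0,2)[0],key=cv2.contourArea)
h=cv2.convexHull(cn)[:,0]
P=cast(C,h,.035)[:,:2]
x=np.linalg.lstsq(np.c_[2*P,np.ones(len(P))],(P**2).sum(1),rcond=None)[0]
print("disc",x[:2],np.sqrt(x[2]+x[:2]@x[:2]))
print("tab top",cast(C,(386.5,250.5),.08))
print("stand",cast(C,[(197,242)],.05),"antenna",cast(C,[(314,225)],.145),cast(S,[(322,232)],.145))
print("handle top", cast(C,(184,238),.165),cast(S,(457,271),.165))
E
```

```text
disc hsv [ 20 102 246] [ 18 107 236] desk [ 10 149 120] stand [130   4 184] handle [120   3 183]
disc [ 0.54755499 -0.0915979 ] 0.14998223080899462
tab top [[ 0.46336198 -0.17627044  0.08      ]]
stand [[0.47363134 0.31757458 0.05      ]] antenna [[0.51631061 0.00997039 0.145     ]] [[0.51248789 0.00809129 0.145     ]]
handle top [[0.47432487 0.3170171  0.165     ]] [[0.469686   0.31955862 0.165     ]]
```

View pics/crop.png

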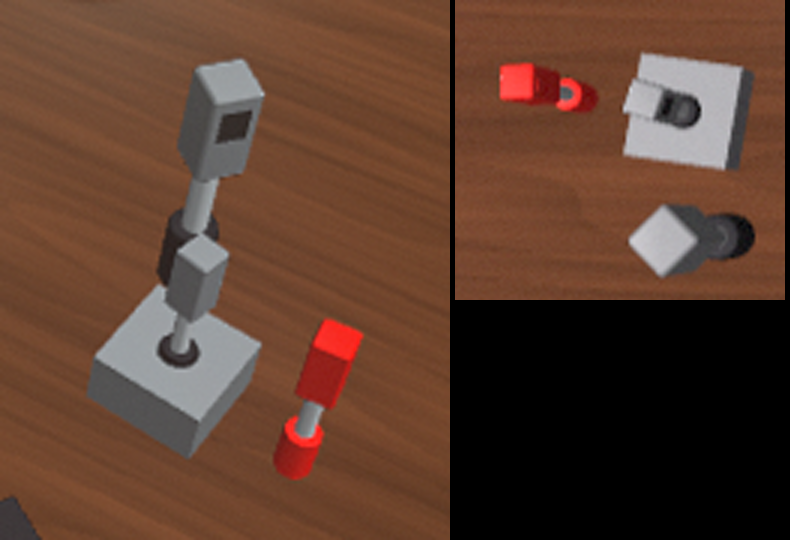

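The crop confirms it: the small grey probe stands in the block's hole (around 180,350 in the crop). The larger grey one and the red one stand on the desk outside the block. Next I move to hover above it.

Request:
arm_command --rows "22 35 21 0 0 -4 91; 22 35 21 0 0 -4 91; 22 35 21 0 0 -4 91; 22 35 21 0 0 -4 91; 22 35 21 0 0 -4 91; 23 53 0 0 0 -4 91; 23 53 0 0 0 -4 91; 23 53 0 0 0 -4 91"

```text
clock: 1.1
eef_pos: [0.3704, -0.2593, 0.3195]
tcp_rot: [-0.0, 0.992, -0.125, 0.0]
ft_force: [1.1, 0.2, -1.0]
opening: 0.987
grasp_force: 0.0
```

Request:
arm_command --rows "23 53 0 0 0 0 91; 23 53 0 0 0 0 91; 23 53 0 0 0 0 91; 4 52 0 0 0 0 91; 4 52 0 0 0 0 91; 4 52 0 0 0 0 91; 4 52 0 0 0 0 91; 4 52 0 0 0 0 91"

```text
clock: 2.1
eef_pos: [0.4588, 0.1597, 0.3195]
tcp_rot: [0.0, 0.992, -0.123, -0.0]
ft_force: [1.2, -0.2, -0.3]
opening: 0.989
grasp_force: 0.0
```

Request:
arm_command --rows "4 52 0 0 0 0 80; 4 52 -5 0 0 0 80; 4 52 -5 0 0 0 80; 0 0 0 0 0 0 80"

```text
clock: 2.6
eef_pos: [0.4705, 0.3167, 0.3084]
tcp_rot: [0.0, 0.993, -0.122, -0.001]
ft_force: [0.5, -0.3, 0.2]
opening: 0.87
grasp_force: 0.0
```

Run:
```python
from h import *
s=manip.state();print(s["clock"],s["eef_pos"],R.from_quat(np.roll(s["tcp_rot"],-1)).as_matrix().round(3),s["qpos"].round(2))
c=calibration("wrist");f=grab_frame("wrist");print(c)
cv2.imwrite("pics/w1.png",cv2.cvtColor(f,cv2.COLOR_RGB2BGR))
print(proj(c,[[.4725,.318,.165],[.4725,.318,.05]]))
```

```text
2.6 [0.47054923 0.31668756 0.30835291] [[ 0.97  -0.242 -0.002]
 [-0.242 -0.97  -0.   ]
 [-0.001  0.001 -1.   ]] [0.59 0.19 1.65 0.   1.31 2.4 ]
{'mtx': array([[345.14598292,   0.        , 317.51003619],
       [  0.        , 345.14598292, 239.69614048],
       [  0.        ,   0.        ,   1.        ]]), 'origin': array([0.54172395, 0.29835951, 0.47784142]), 'rotation': array([-0.61031584,  0.08043212, -0.10204658,  0.7814293 ])}
[[314.65329892 227.73723089]
 [315.28321217 207.13580019]]
```

View pics/w1.png

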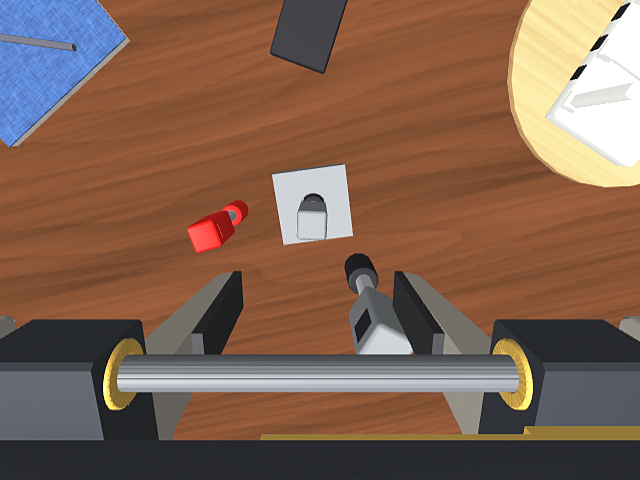

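The wrist picture shows the probe's handle top at about (312,226), square to the closing line. The bigger decoy's handle is at (380,325), close to the right finger's path, so I'll measure it before descending.

Run:
```python
from h import *
f=cv2.imread("pics/w1.png");c=calibration("wrist");C=calibration("top");S=calibration("scene")
hsv=cv2.cvtColor(f,cv2.COLOR_BGR2HSV)
for v in range(204,250,4): print(v,f[v,290:336:4,1])
def tri(obs):
    A=[];b=[]
    for cc,uv in obs:
        o=cc["origin"];d=cast(cc,uv,0)[0]-o;d/=np.linalg.norm(d);M=np.eye(3)-np.outer(d,d);A.append(M);b.append(M@o)
    return np.linalg.solve(sum(A),sum(b))
print("decoy top",tri([(C,(189.7,285)),(S,(464,216))]),"base",cast(C,(214,283.5),.03),cast(c,(360,268),.03))
print("red top",tri([(C,(141,233)),(S,(503,300))]))
print("probe top",tri([(C,(182,238.5)),(S,(457.5,271)),(c,(312,226))]),cast(c,[(312,226)],.165))
print("stand c",cast(c,[(273,173),(345,165),(353,235),(284,244)],.05), "hole", cast(c,(313,205),.05))
```

```text
204 [210 209 215  89  89  89  90  90  88 216 210 210]
208 [211 211 212  89  90  90  89  90  90 141 210 210]
212 [210 211 177 181 177 174 170 166 165  71 211 209]
216 [210 210 196 214 212 210 211 208 210 116 210 211]
220 [210 211 198 214 212 212 211 211 209 104 212 211]
224 [212 213 199 213 211 211 213 210 210  81 211 211]
228 [212 212 197 213 212 211 211 210 211  58 212 212]
232 [211 212 199 214 212 212 212 212 212  91 212 212]
236 [212 212 200 214 213 213 213 213 214 127 213 215]
240 [210 211 215 211 217 221 162 132 100  86  86  88]
244 [109  88  84  88  94  94  91  89  89  87  87  86]
248 [95 94 91 91 88 88 89 85 87 89 88 90]
decoy top [0.36619663 0.279995   0.22049822] base [[0.36641939 0.27158288 0.03      ]] [[0.37242698 0.27797511 0.03      ]]
red top [0.48329901 0.42553014 0.15566419]
probe top [0.47361806 0.31989366 0.16882821] [[0.47464395 0.31811171 0.165     ]]
stand c [[0.52580169 0.35580161 0.05      ]
 [0.51376066 0.26841017 0.05      ]
 [0.42583569 0.27802139 0.05      ]
 [0.43579453 0.36681807 0.05      ]] hole [[0.47577329 0.31813564 0.05      ]]
```

Request:
arm_command --rows "4 1 -50 0 0 0 64; 0 0 -50 0 0 0 64; 0 0 -40 0 0 0 64; 0 0 -30 0 0 0 64; 0 0 -15 0 0 0 64; 0 0 0 0 0 0 64" --grip_force 30

```text
clock: 3.4
eef_pos: [0.4749, 0.314, 0.1243]
tcp_rot: [0.0, 0.992, -0.124, -0.0]
ft_force: [-0.6, -0.3, -0.1]
opening: 0.693
grasp_force: 0.0
```

Request:
arm_command --rows "0 4 -8 0 0 0 64; 0 0 0 0 0 0 20; 0 0 0 0 0 0 20; 0 0 0 0 0 0 20; 0 0 0 0 0 0 20; 0 0 0 0 0 0 20; 0 0 0 0 0 0 20" --grip_force 30

```text
clock: 4.28
eef_pos: [0.4753, 0.3193, 0.1168]
tcp_rot: [-0.0, 0.992, -0.124, 0.0]
ft_force: [0.3, 1.9, 0.3]
opening: 0.3
grasp_force: 30.0
```

Request:
arm_command --rows "0 0 20 0 0 0 20; 0 0 40 0 0 0 20; 0 0 50 0 0 0 20; 0 0 50 0 0 0 20; 0 0 13 0 0 0 20; 0 -20 0 0 0 0 20; 0 -45 0 0 0 0 20; -5 -55 0 0 0 0 20"

```text
clock: 5.28
eef_pos: [0.4687, 0.1966, 0.2869]
tcp_rot: [0.001, 0.992, -0.123, -0.002]
ft_force: [0.6, 0.0, -1.3]
opening: 0.304
grasp_force: 30.0
```

```bash
cat >> h.py <<'E'
AX=np.array([.5476,-.0916])
def top_tab(f=None,c=None,full=False):
    "tab angle (deg) from the dark blob on the pale disc in an annulus at tab-top height"
    c=c or calibration("top");f=grab_frame("top") if f is None else f
    v,u=np.mgrid[:480,:640];P=cast(c,np.c_[u.ravel(),v.ravel()],.08)[:,:2]-AX
    r=np.hypot(*P.T);hsv=cv2.cvtColor(f,cv2.COLOR_RGB2HSV).reshape(-1,3)
    m=(r>.095)&(r<.146)&(hsv[:,2]<110)
    n,l,st,ce=cv2.connectedComponentsWithStats(m.reshape(480,640).astype(np.uint8))
    out=[]
    for i in range(1,n):
        if st[i,4]>12:
            p=P[(l==i).ravel()].mean(0);out.append((int(st[i,4]),ce[i].round(1).tolist(),np.hypot(*p).round(4),np.degrees(np.arctan2(p[1],p[0])).round(1)))
    return out
E
python3 - <<'E'
from h import *
f=cv2.cvtColor(cv2.imread("pics/top0.png"),cv2.COLOR_BGR2RGB)
print(top_tab(f))
print(f[236:266,372:402:3].astype(int).sum(2)//3)
# axis from scene view too
s=cv2.imread("pics/scene0.png");S=calibration("scene")
hsv=cv2.cvtColor(s,cv2.COLOR_BGR2HSV)
m=(hsv[...,2]>170).astype(np.uint8);m[:222]=0;m[315:]=0;m[:,:215]=0;m[:,350:]=0
cn=max(cv2.findContours(m,0,2)[0],key=cv2.contourArea)
P=cast(S,cv2.convexHull(cn)[:,0],.035)[:,:2]
P=P[(P[:,0]>AX[0]-.03)]
x=np.linalg.lstsq(np.c_[2*P,np.ones(len(P))],(P**2).sum(1),rcond=None)[0]
print("disc scene",x[:2],np.sqrt(x[2]+x[:2]@x[:2]))
f=grab_frame("wrist");cv2.imwrite("pics/w2.png",cv2.cvtColor(f,cv2.COLOR_RGB2BGR))
s=manip.state();print(s["eef_pos"],proj(calibration("wrist"),s["eef_pos"]-[0,0,.1068]))
E
```

```text
[(35, [385.7, 251.7], np.float64(0.1202), np.float64(-136.6))]
[[198 196 203 185 191 185 171 183 178 189]
 [203 199 205 187 189 182 175 185 181 179]
 [201 196 200 195 184 188 185 175 187 175]
 [194 200 199 204 186 193 183 168 188 180]
 [195 206 198 206 191 189 181 179 187 183]
 [200 200 198 200 196 187 189 186 176 188]
 [198 198 201 200 204 188 193 185 171 190]
 [200 197 206 196 205 190 192 183 180 185]
 [205 198 200 168 172 197 188 191 187 177]
 [207 200 197 126 124 203 190 194 186 174]
 [205 200 198 100 116 205 190 193 187 180]
 [202 208 201  81 116 170 195 190 191 186]
 [205 208 199  80 116 122 204 189 196 185]
 [206 204 200 123  99 116 182 191 194 185]
 [203 204 205 184  83 119 141 196 191 175]
 [203 205 208 199  79 112 122 203 192 125]
 [203 205 203 201 122 102 118 184 192  78]
 [202 204 203 206 184  83 119 139 199  77]
 [198 203 205 208 200  81 123 119 189  76]
 [196 204 205 204 202 124  95 115 127  75]
 [194 201 206 203 205 184  74 117  71  70]
 [197 198 203 205 206 200  75 139  75  74]
 [194 198 204 206 202 200 141 159  75  71]
 [191 196 203 204 202 205 191 120  73  70]
 [188 195 200 202 205 196 197  75  69  71]
 [190 194 198 204 207 196 160  73  73  72]
 [192 192 196 201 202 203  92  73  76  72]
 [194 188 198 202 202 176  77  80  81  78]
 [195 189 193 199 203 116  83  80  81  84]
 [191 192 191 197 202  83  78  83  82  84]]
disc scene [ 0.5477074  -0.08670267] 0.15176552123190176
[0.46717981 0.19080581 0.28668769] [[315.65320692 239.19756476]]
```

View pics/w2.png

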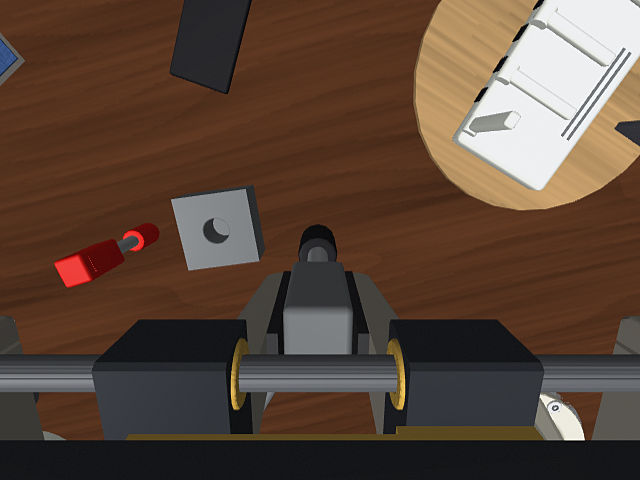

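Held: the probe is centred in the fingers with its head at (318,240), the stand is empty, and the antenna top is at about (512,120). Next I cross-check the axis and angle, then go to the push start.

```bash
sed -i 's/<110)/<145)/' h.py
python3 - <<'E'
from h import *
f=cv2.cvtColor(cv2.imread("pics/top0.png"),cv2.COLOR_BGR2RGB)
print(top_tab(f))
w=cv2.imread("pics/w2.png");c=calibration("wrist")
for v in range(104,136,3): print(v,w[v,496:532:3,1])
a=cast(c,(511.5,121),.145)[0,:2];print("ant",a,a-AX,np.hypot(*(a-AX)),np.degrees(np.arctan2(*(a-AX)[::-1])))
# disc edge in wrist view
hsv=cv2.cvtColor(w,cv2.COLOR_BGR2HSV)
m=(hsv[...,2]>150).astype(np.uint8);m[:,:400]=0;m[230:]=0
cn=max(cv2.findContours(m,0,2)[0],key=cv2.contourArea)
h=cv2.convexHull(cn)[:,0];h=h[(h[:,0]<620)&(h[:,1]>10)]
P=cast(c,h,.035)[:,:2]
from scipy.optimize import least_squares
print("disc wrist r=.15",least_squares(lambda q:np.hypot(*(P-q).T)-.15,AX).x)
E
```

```text
[(387, [376.1, 184.7], np.float64(0.1029), np.float64(-32.6)), (83, [386.9, 251.0], np.float64(0.121), np.float64(-134.9))]
104 [239 239 239 240 239 240 239 240 239 239 239 239]
107 [239 240 240 240 239 239 240 239 239 239 239 240]
110 [239 240 241 243 249 228 245 240 239 240 240 239]
113 [201 151 137 132 134 244 233 206 241 239 239 240]
116 [142 143 144 144 209 240 240 240 171 240 239 239]
119 [145 146 146 157 241 239 239 242 240 239 239 239]
122 [148 148 147 242 240 240 240 218 240 240 240 240]
125 [153 152 152 204 240 239 218 240 239 239 239 239]
128 [146 146 145 141 138 196 236 240 239 239 240 239]
131 [243 242 245 244 243 241 240 239 239 240 240 239]
134 [239 240 240 240 239 240 239 239 240 239 239 239]
ant [0.51828875 0.00433496] [-0.02931125  0.09593496] 0.10031284368177255 106.9896132635419
disc wrist r=.15 [ 0.54687138 -0.10019851]
```

Request:
arm_command --rows "-5 -58 0 0 0 0 20; -5 -58 0 0 0 0 20; -5 -58 0 0 0 0 20; -5 -58 0 0 0 0 20; -6 -58 0 0 0 0 20; -6 -55 0 0 0 0 20; 0 0 0 0 0 0 20; 0 0 0 0 0 0 20"

```text
clock: 6.32
eef_pos: [0.4366, -0.1461, 0.2879]
tcp_rot: [-0.0, 0.992, -0.124, -0.002]
ft_force: [-0.8, 0.1, -1.1]
opening: 0.299
grasp_force: 30.0
```

Run:
```python
from h import *
from scipy.optimize import least_squares
s=manip.state();c=calibration("wrist");w=grab_frame("wrist");print(s["eef_pos"])
cv2.imwrite("pics/w3.png",cv2.cvtColor(w,cv2.COLOR_RGB2BGR))
hsv=cv2.cvtColor(w,cv2.COLOR_RGB2HSV)
m=((hsv[...,2]>140)).astype(np.uint8);m[280:]=0
cn=max(cv2.findContours(m,0,2)[0],key=cv2.contourArea)
h=cn[:,0];h=h[(h[:,0]>4)&(h[:,0]<635)&(h[:,1]>4)&(h[:,1]<270)]
P=cast(c,h,.035)[:,:2]
r=least_squares(lambda q:np.hypot(*(P-q).T)-.15,AX,loss="soft_l1",f_scale=.001)
e=np.hypot(*(P-r.x).T)-.15;print("disc wrist",r.x,len(P),np.median(abs(e)))
th=np.radians(-44.9);a=AX+R.from_euler("z",th).as_matrix()[:2,:2]@[-.09,.055]
t=AX+R.from_euler("z",th).as_matrix()[:2,:2]@[0,-.122]
print("ant pred px",proj(c,[*a,.145]),a,"tab",proj(c,[*t,.08]),t)
```

```text
[ 0.4365981  -0.14607682  0.28789301]
disc wrist [ 0.55148525 -0.09271474] 366 0.0027151743200004436
ant pred px [[123.17454816 180.67481019]] [0.52267235 0.01088713] tab [[339.66908743 186.81592874]] [ 0.46148367 -0.17801746]
```

View pics/w3.png

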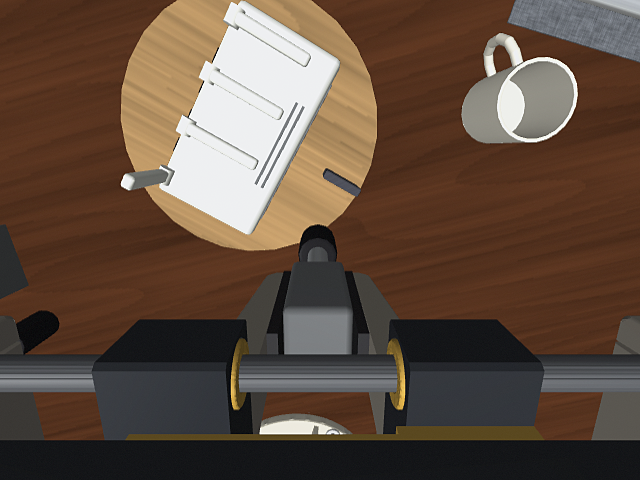

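Wrist view: antenna top at (128,181), tab at (341,182), probe head at (318,240), all close to the prediction. I'll refine the axis and angle using these points.

```bash
cat > fit.py <<'E'
from h import *
from scipy.optimize import least_squares
def disc(img,c,lo,hi,drop=()):
    hsv=cv2.cvtColor(img,cv2.COLOR_BGR2HSV)
    m=((hsv[...,2]>150)&(hsv[...,1]>50)&(hsv[...,1]<140)).astype(np.uint8)
    m=cv2.morphologyEx(m,cv2.MORPH_OPEN,np.ones((3,3)))
    k=np.zeros_like(m);k[lo[1]:hi[1],lo[0]:hi[0]]=1;m*=k
    cn=max(cv2.findContours(m,0,cv2.CHAIN_APPROX_NONE)[0],key=cv2.contourArea)
    h=cn[:,0];h=h[(h[:,1]>3)&(h[:,0]>3)&(h[:,0]<636)]
    for x0,y0,x1,y1 in drop: h=h[~((h[:,0]>x0)&(h[:,0]<x1)&(h[:,1]>y0)&(h[:,1]<y1))]
    P=cast(c,h,.035)[:,:2];x=AX
    for t in(.01,.005,.003):
        Q=P[abs(np.hypot(*(P-x).T)-.15)<t]
        r=least_squares(lambda q:np.hypot(*(Q-q[:2]).T)-q[2],[*x,.15],loss="soft_l1",f_scale=.0005);x=r.x[:2]
    return r.x,len(Q)
C=calibration("top");S=calibration("scene");W=calibration("wrist")
print("top",disc(cv2.imread("pics/top0.png"),C,(285,150),(425,290)))
print("scene",disc(cv2.imread("pics/scene0.png"),S,(210,205),(350,315)))
print("wrist",disc(cv2.imread("pics/w3.png"),W,(100,0),(400,260),[(115,155,175,200),(295,215,345,260)]))
for n,p in(("ant",cast(W,(128,181.5),.145)),("tab",cast(W,(341,182),.08)),("antS",cast(S,(321.5,231.5),.145))):print(n,p)
E
python3 fit.py
python3 - <<'E'
import cv2,numpy as np
s=cv2.imread("pics/scene0.png")[222:266,305:340];w=cv2.imread("pics/w3.png")[150:210,105:185]
o=np.zeros((440,800,3),np.uint8);a=cv2.resize(s,None,fx=10,fy=10,interpolation=0);b=cv2.resize(w,None,fx=5,fy=5,interpolation=0);o[:440,:350]=a;o[:300,400:800]=b
cv2.imwrite("pics/c2.png",o)
E
```

```text
top (array([ 0.54756285, -0.09147581,  0.14890182]), 303)
scene (array([ 0.54993211, -0.08771821,  0.15039633]), 268)
wrist (array([ 0.54909813, -0.09234904,  0.1480283 ]), 349)
ant [[0.52127032 0.00786551 0.145     ]]
tab [[ 0.46677531 -0.18004888  0.08      ]]
antS [[0.51177676 0.00624462 0.145     ]]
```

View pics/c2.png

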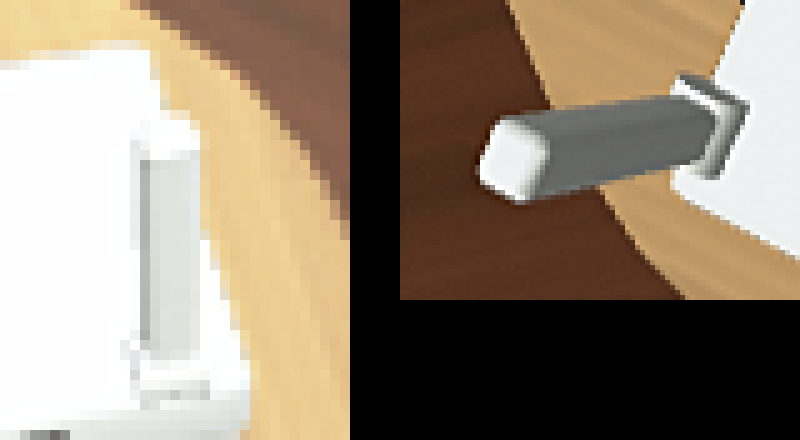

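Request:
arm_command --rows "3 -10 -30 0 0 0 20; 0 0 -40 0 0 0 20; 0 0 -35 0 0 0 20; 0 0 -20 0 0 0 20; 0 0 -8 0 0 0 20; 0 0 0 0 0 0 20"

```text
clock: 7.12
eef_pos: [0.4411, -0.1553, 0.1564]
tcp_rot: [-0.0, 0.992, -0.123, -0.0]
ft_force: [0.4, -0.3, -0.9]
opening: 0.305
grasp_force: 30.0
```

```bash
sed -i 's/^AX=.*/AX=np.array([.5487,-.0912])/' h.py
python3 - <<'E'
from h import *
s=manip.state();p=s["eef_pos"][:2];print(s["clock"],s["eef_pos"])
a0=-149.4
st=[1.5,2,2.5,3,4,5,6,6.3,6.3,5,3]
a=np.radians(a0+np.r_[0,np.cumsum(st)])
Q=AX+.1235*np.c_[np.cos(a),np.sin(a)];print("start",Q[0],"off",(Q[0]-p)*1e3);print((np.diff(Q,axis=0)*1e3).round(1))
E
```

```text
7.125 [ 0.44110738 -0.15529227  0.15642967]
start [ 0.44239836 -0.15406661] off [1.29097539 1.22565258]
[[ 1.7 -2.8]
 [ 2.4 -3.6]
 [ 3.1 -4.4]
 [ 4.  -5.1]
 [ 5.7 -6.4]
 [ 7.8 -7.5]
 [10.1 -8. ]
 [11.5 -7.2]
 [12.2 -5.9]
 [10.1 -3.7]
 [ 6.2 -1.8]]
```

Request:
arm_command --rows "3 -2 0 0 0 0 20; 2 -4 0 0 0 0 20; 3 -4 0 0 0 0 20; 4 -5 0 0 0 0 20; 6 -6 0 0 0 0 20; 8 -7 0 0 0 0 20; 10 -8 0 0 0 0 20; 11 -7 0 0 0 0 20"

```text
clock: 8.12
eef_pos: [0.489, -0.1997, 0.1565]
tcp_rot: [0.0, 0.992, -0.124, 0.0]
ft_force: [-0.2, -0.7, -1.4]
opening: 0.302
grasp_force: 30.0
```

Run:
```python
from h import *
f=grab_frame("top");s=manip.state();print(s["clock"],s["eef_pos"],s["ft_force"]);print(top_tab(f))
cv2.imwrite("pics/t1.png",cv2.cvtColor(f,cv2.COLOR_RGB2BGR))
```

```text
8.175 [ 0.49057342 -0.20056584  0.1567805 ] [ 1.38468921 -1.41078427 -0.82528021]
[(582, [375.9, 192.5], np.float64(0.0856), np.float64(-40.6))]
```

Request:
arm_command --rows "-3 3 50 0 0 0 20; -3 3 55 0 0 0 20; -3 3 20 0 0 0 20; 0 0 0 0 0 0 20"

```text
clock: 8.68
eef_pos: [0.4801, -0.1903, 0.2831]
tcp_rot: [0.0, 0.992, -0.123, 0.002]
ft_force: [-0.0, -0.2, -1.6]
opening: 0.305
grasp_force: 30.0
```

Run:
```python
from h import *
for i in range(3):
    t=manip.state()["clock"];f=grab_frame("top");g=grab_frame("scene");print(t,top_tab(f))
s=manip.state();print(s["clock"],s["eef_pos"])
o=np.hstack([f[150:300,250:450],g[190:340,200:400]]);cv2.imwrite("pics/c3.png",cv2.cvtColor(cv2.resize(o,None,fx=2,fy=2),cv2.COLOR_RGB2BGR))
```

```text
8.675 [(772, [381.0, 198.8], np.float64(0.0846), np.float64(-54.7))]
8.775 [(834, [381.5, 199.4], np.float64(0.0847), np.float64(-56.1))]
8.875 [(834, [381.7, 199.4], np.float64(0.0853), np.float64(-56.4))]
8.975 [ 0.47864765 -0.18991875  0.2802226 ]
```

View pics/c3.png

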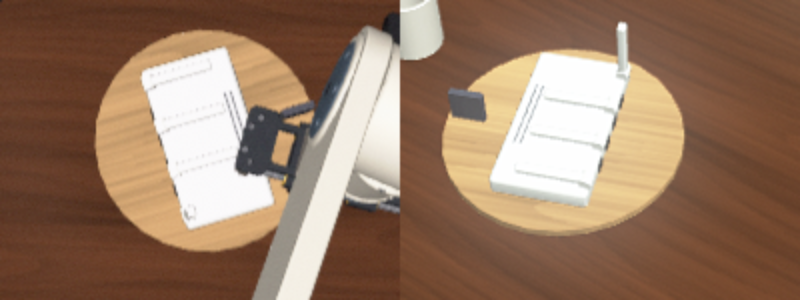

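The platter is turning. In the scene view the antenna top is at (311,203) and the tab at (233,242), both unobstructed, so I'll measure the angle from the tab in that camera.

```bash
cat >> h.py <<'E'
import json,os
def scene_tab(f,th0=None):
    "platter angle (rad) from the dark tab in the scene view"
    c=calibration("scene");v,u=np.mgrid[190:330,200:360];px=np.c_[u.ravel(),v.ravel()]
    P=cast(c,px,.0575)[:,:2]-AX;r=np.hypot(*P.T)
    hsv=cv2.cvtColor(f,cv2.COLOR_RGB2HSV)[190:330,200:360].reshape(-1,3)
    m=((r>.085)&(r<.165)&(hsv[:,2]<125)&(hsv[:,1]<90)).reshape(u.shape).astype(np.uint8)
    n,l,st,ce=cv2.connectedComponentsWithStats(m)
    if n<2: return None
    i=1+np.argmax(st[1:,4]);p=cast(c,ce[i]+[200,190],.0575)[0];area=st[i,4]
    q=p[:2]-AX
    for _ in range(3):
        a=np.arctan2(q[1],q[0]);e=np.array([np.cos(a),np.sin(a),0]);t=np.array([-e[1],e[0],0]);z=np.array([0,0,1.])
        vw=c["origin"]-p;vw/=np.linalg.norm(vw)
        w=[45*44*abs(vw@t),45*10*abs(vw@e),440*vw[2]]
        o=(w[0]*.005*np.sign(vw@t)*t+w[1]*.022*np.sign(vw@e)*e+w[2]*.0225*z)/sum(w)
        pp=cast(c,ce[i]+[200,190],.0575+o[2])[0]-o;q=pp[:2]-AX
    return np.arctan2(q[1],q[0])+np.pi/2,np.hypot(*q),int(area)
def ant(th): return AX+np.array([-.09*np.cos(th)-.055*np.sin(th),-.09*np.sin(th)+.055*np.cos(th)])
def measure(n=1):
    L=json.load(open("log.json")) if os.path.exists("log.json") else []
    for _ in range(n):
        t=manip.state()["clock"];f=grab_frame("scene");k=scene_tab(f)
        if k is None or abs(k[1]-.122)>.012 or k[2]<60: print("bad",k);continue
        th=k[0]
        if L: th=L[-1][1]+(th-L[-1][1]-.8*(t-L[-1][0])+np.pi)%(2*np.pi)-np.pi+.8*(t-L[-1][0])
        L.append((t,th));print(round(t,3),np.degrees(th).round(1),k[1].round(4),k[2])
    json.dump(L,open("log.json","w"));return L
E
python3 - <<'E'
from h import *
g=cv2.cvtColor(cv2.imread("pics/scene0.png"),cv2.COLOR_BGR2RGB);k=scene_tab(g);print("start",np.degrees(k[0]),k)
L=np.array(measure(8));p=np.polyfit(L[:,0],L[:,1],1);print("w",p[0])
s=manip.state();print(s["clock"],s["eef_pos"])
c=calibration("scene");print(proj(c,[*ant(L[-1,1]),.145]))
E
```

```text
start -43.22336010641822 (np.float64(-0.7543899476321645), np.float64(0.11528917374647892), 57)
8.975 24.2 0.1206 203
9.025 26.7 0.1208 206
9.075 28.7 0.1217 212
9.125 31.4 0.1203 205
9.175 34.3 0.1205 202
9.225 36.4 0.1212 212
9.275 38.7 0.1211 209
9.325 41.3 0.1211 207
w 0.858205353203134
9.375 [ 0.47915199 -0.19005158  0.28153192]
[[297.16970167 196.5500104 ]]
```

```bash
cat >> h.py <<'E'
from scipy.optimize import least_squares
from scipy.integrate import solve_ivp
def model(q,t,t0):
    f=lambda _,y:[y[1],-(.0008*y[1]+.0004)/(.0155*q[2])]
    t=np.asarray(t);s=solve_ivp(f,(t0,t.max()+.01),[q[0],q[1]],dense_output=True,rtol=1e-7);return s.sol(t)
def plan(n=8,ramp=None,Z=.261,lead=.025,bias=(0,0)):
    L=np.array(json.load(open("log.json")));t0=L[0,0]
    q=least_squares(lambda q:np.r_[(model(q,L[:,0],t0)[0]-L[:,1])/.008,(q[2]-1)/.25],[L[0,1],.86,1.],bounds=([-9,.3,.5],[99,1.5,1.6])).x
    s=manip.state();p=s["eef_pos"].copy();tc=s["clock"]
    print("fit w0,k",q[1:].round(3),"resid deg",np.degrees(model(q,L[:,0],t0)[0]-L[:,1])[-3:].round(2))
    now=model(q,[tc],t0)[:,0];print("t",tc,"w",now[1].round(3),"TCP",p.round(4),"err mm",((p[:2]-ant(now[0]))*1e3).round(1),"gap",((p[2]-.1068-.145)*1e3).round(1))
    tt=tc+.125*np.arange(1,n+1);A=np.array([ant(x) for x in model(q,tt+lead,t0)[0]])-np.array(bias)/1e3
    r=np.ones(n) if ramp is None else np.clip(np.arange(1,n+1)/ramp,0,1)
    T=np.c_[p[:2]+(A-p[:2])*r[:,None],p[2]+(Z-p[2])*r]
    k=np.round((T-p)*1e3);d=np.diff(np.vstack([[0,0,0],k]),axis=0).astype(int)
    print("; ".join(f"{a} {b} {c} 0 0 0 20" for a,b,c in d))
E
python3 -c "
from h import *
plan(8,7)"
```

```text
fit w0,k [0.87  1.001] resid deg [-0.02  0.12 -0.01]
t 9.375 w 0.843 TCP [ 0.4792 -0.1901  0.2815] err mm [ 33.5 -76.4] gap 29.7
-4 9 -3 0 0 0 20; -3 6 -3 0 0 0 20; -2 4 -3 0 0 0 20; 1 1 -3 0 0 0 20; 2 -1 -3 0 0 0 20; 6 -2 -3 0 0 0 20; 8 -4 -3 0 0 0 20; 8 -5 0 0 0 0 20
```

Request:
arm_command --rows "-4 9 -3 0 0 0 20; -3 6 -3 0 0 0 20; -2 4 -3 0 0 0 20; 1 1 -3 0 0 0 20; 2 -1 -3 0 0 0 20; 6 -2 -3 0 0 0 20; 8 -4 -3 0 0 0 20; 8 -5 0 0 0 0 20"

```text
clock: 10.38
eef_pos: [0.4958, -0.1825, 0.2602]
tcp_rot: [-0.0, 0.992, -0.124, -0.0]
ft_force: [1.0, 0.2, -1.4]
opening: 0.304
grasp_force: 30.0
```

```bash
python3 -c "
from h import *
measure(1);plan(8)
c=calibration('wrist');f=grab_frame('wrist');cv2.imwrite('pics/w4.png',cv2.cvtColor(f,cv2.COLOR_RGB2BGR))
plan(8)"
```

```text
10.375 89.2 0.1246 176
fit w0,k [0.861 0.955] resid deg [ 0.04 -0.12  0.05]
t 10.425 w 0.759 TCP [ 0.4968 -0.1831  0.2605] err mm [ 0.8 -0.6] gap 8.7
10 -5 1 0 0 0 20; 9 -3 0 0 0 0 20; 9 -3 0 0 0 0 20; 10 -2 0 0 0 0 20; 9 0 0 0 0 0 20; 10 0 0 0 0 0 20; 9 0 0 0 0 0 20; 9 2 0 0 0 0 20
fit w0,k [0.861 0.955] resid deg [ 0.04 -0.12  0.05]
t 10.475 w 0.755 TCP [ 0.4961 -0.1827  0.2605] err mm [-3.3  1.7] gap 8.7
14 -7 1 0 0 0 20; 9 -3 0 0 0 0 20; 10 -2 0 0 0 0 20; 9 -1 0 0 0 0 20; 10 -1 0 0 0 0 20; 9 0 0 0 0 0 20; 9 2 0 0 0 0 20; 9 1 0 0 0 0 20
```

View pics/w4.png

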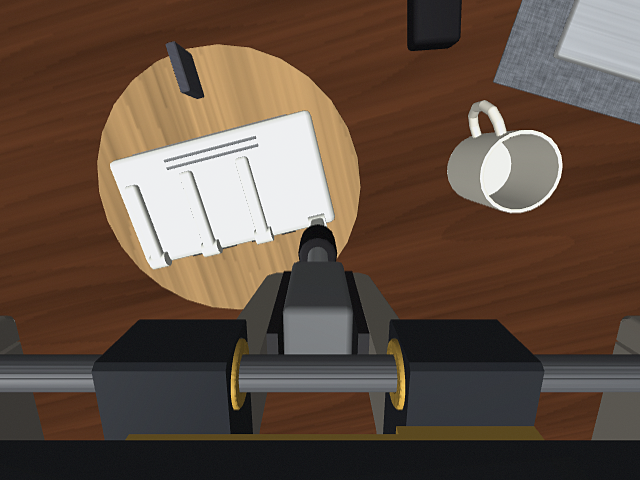

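Wrist view: the head at (318,240) sits over the antenna, whose foot shows just beyond it at (318,219). I'll track from here.

Request:
arm_command --rows "14 -7 1 0 0 0 20; 9 -3 0 0 0 0 20; 10 -2 0 0 0 0 20; 9 -1 0 0 0 0 20; 10 -1 0 0 0 0 20; 9 0 0 0 0 0 20; 9 2 0 0 0 0 20; 9 1 0 0 0 0 20"

```text
clock: 11.48
eef_pos: [0.5747, -0.1928, 0.2616]
tcp_rot: [-0.0, 0.992, -0.123, -0.0]
ft_force: [0.3, 0.8, -1.2]
opening: 0.306
grasp_force: 30.0
```

```bash
python3 -c "
from h import *
measure(1);plan(8)"
```

```text
bad (np.float64(2.32780560695034), np.float64(0.13890542695846053), 53)
fit w0,k [0.861 0.955] resid deg [ 0.04 -0.12  0.05]
t 11.525 w 0.686 TCP [ 0.5757 -0.1927  0.2616] err mm [-1.1  0.1] gap 9.8
11 3 -1 0 0 0 20; 8 4 0 0 0 0 20; 8 4 0 0 0 0 20; 7 5 0 0 0 0 20; 7 5 0 0 0 0 20; 6 6 0 0 0 0 20; 6 6 0 0 0 0 20; 5 6 0 0 0 0 20
```

Request:
arm_command --rows "11 3 -1 0 0 0 20; 8 4 0 0 0 0 20; 8 4 0 0 0 0 20; 7 5 0 0 0 0 20; 7 5 0 0 0 0 20; 6 6 0 0 0 0 20; 6 6 0 0 0 0 20; 5 6 0 0 0 0 20"

```text
clock: 12.52
eef_pos: [0.6325, -0.1536, 0.2606]
tcp_rot: [-0.0, 0.992, -0.124, -0.0]
ft_force: [-0.1, -0.0, -1.0]
opening: 0.3
grasp_force: 30.0
```

```bash
python3 -c "
from h import *
measure(1);plan(8)"
```

```text
bad (np.float64(0.025957023481143038), np.float64(0.14302999233751368), 190)
fit w0,k [0.861 0.955] resid deg [ 0.04 -0.12  0.05]
t 12.575 w 0.621 TCP [ 0.633  -0.1529  0.2606] err mm [-1.8 -0.9] gap 8.8
7 9 0 0 0 0 20; 4 7 0 0 0 0 20; 3 7 0 0 0 0 20; 3 8 0 0 0 0 20; 2 7 0 0 0 0 20; 1 8 0 0 0 0 20; 1 7 0 0 0 0 20; 0 8 0 0 0 0 20
```

```bash
cat >> h.py <<'E'
def gate(th):
    "both views, dark blob within 17 deg of the predicted tab"
    out=[]
    for n,z in(("scene",.0575),("top",.07)):
        c=calibration(n);t=manip.state()["clock"];f=grab_frame(n);cv2.imwrite(f"pics/g_{n}_{t:.3f}.png",cv2.cvtColor(f,cv2.COLOR_RGB2BGR))
        p=AX+.122*np.array([np.sin(th(t)),-np.cos(th(t))]);u0,v0=proj(c,[*p,z])[0].round().astype(int)
        b=f[v0-25:v0+26,u0-25:u0+26];hsv=cv2.cvtColor(b,cv2.COLOR_RGB2HSV)
        k,l,st,ce=cv2.connectedComponentsWithStats(((hsv[...,2]<140)&(hsv[...,1]<90)).astype(np.uint8))
        for i in range(1,k):
            if st[i,4]>25:
                q=cast(c,ce[i]+[u0-25,v0-25],z)[0,:2]-AX
                print(n,round(t,3),"pred",np.degrees(th(t)).round(1),"blob",np.degrees(np.arctan2(q[1],q[0])+np.pi/2).round(1)%360,np.hypot(*q).round(4),st[i].tolist(),(ce[i]-25).round(1))
E
python3 -c "
from h import *
th=lambda t:model([json.load(open('log.json'))[0][1],.861,.955],[t],8.975)[0][0]
gate(th)
plan(8)"
```

```text
scene 12.575 pred 176.2 blob 175.8 0.1234 [17, 15, 17, 22, 234] [0.2 0.5]
top 12.625 pred 177.9 blob 178.4 0.121 [17, 23, 17, 6, 87] [0.2 0.4]
fit w0,k [0.861 0.955] resid deg [ 0.04 -0.12  0.05]
t 12.675 w 0.615 TCP [ 0.6323 -0.1537  0.2605] err mm [-6.1 -7.1] gap 8.7
11 16 0 0 0 0 20; 3 7 0 0 0 0 20; 3 7 0 0 0 0 20; 2 8 0 0 0 0 20; 1 7 0 0 0 0 20; 1 8 0 0 0 0 20; 1 7 0 0 0 0 20; 0 7 0 0 0 0 20
```

The model agrees with both views within 0.5°. I'll track without further camera pauses.

```bash
python3 -c "
from h import *
L=json.load(open('log.json'));L+=[(12.575,np.radians(175.8)),(12.625,np.radians(178.4))];json.dump(L,open('log.json','w'))
plan(24)"
```

```text
fit w0,k [0.861 0.96 ] resid deg [ 0.03  0.42 -0.41]
t 12.675 w 0.615 TCP [ 0.6323 -0.1537  0.2605] err mm [-6.2 -7.1] gap 8.7
11 16 0 0 0 0 20; 3 7 0 0 0 0 20; 3 7 0 0 0 0 20; 2 8 0 0 0 0 20; 1 7 0 0 0 0 20; 1 8 0 0 0 0 20; 1 7 0 0 0 0 20; 0 7 0 0 0 0 20; -1 8 0 0 0 0 20; -1 7 0 0 0 0 20; -1 7 0 0 0 0 20; -2 6 0 0 0 0 20; -3 7 0 0 0 0 20; -3 6 0 0 0 0 20; -3 6 0 0 0 0 20; -3 6 0 0 0 0 20; -4 5 0 0 0 0 20; -4 5 0 0 0 0 20; -4 5 0 0 0 0 20; -4 4 0 0 0 0 20; -5 5 0 0 0 0 20; -5 3 0 0 0 0 20; -5 4 0 0 0 0 20; -5 3 0 0 0 0 20
```

Request:
arm_command --rows "11 16 0 0 0 0 20; 3 7 0 0 0 0 20; 3 7 0 0 0 0 20; 2 8 0 0 0 0 20; 1 7 0 0 0 0 20; 1 8 0 0 0 0 20; 1 7 0 0 0 0 20; 0 7 0 0 0 0 20"

```text
clock: 13.68
eef_pos: [0.6542, -0.0866, 0.2606]
tcp_rot: [-0.0, 0.992, -0.124, 0.0]
ft_force: [-0.1, -0.4, -1.3]
opening: 0.304
grasp_force: 30.0
```

```bash
python3 -c "
from h import *
plan(8)"
```

```text
fit w0,k [0.861 0.96 ] resid deg [ 0.03  0.42 -0.41]
t 13.675 w 0.557 TCP [ 0.6542 -0.0866  0.2606] err mm [0.1 1.1] gap 8.8
-1 8 0 0 0 0 20; -1 7 0 0 0 0 20; -1 7 0 0 0 0 20; -2 6 0 0 0 0 20; -3 7 0 0 0 0 20; -2 6 0 0 0 0 20; -4 6 0 0 0 0 20; -3 6 0 0 0 0 20
```

Request:
arm_command --rows "-1 7 0 0 0 0 20; -1 7 0 0 0 0 20; -1 7 0 0 0 0 20; -2 6 0 0 0 0 20; -3 7 0 0 0 0 20; -2 6 0 0 0 0 20; -4 6 0 0 0 0 20; -3 6 0 0 0 0 20"

```text
clock: 14.68
eef_pos: [0.6368, -0.0347, 0.2606]
tcp_rot: [0.0, 0.992, -0.124, -0.0]
ft_force: [0.0, -1.2, -2.0]
opening: 0.3
grasp_force: 30.0
```

```bash
cat >> h.py <<'E'
def gate1(n,z):
    global manip
    L=np.array(json.load(open("log.json")));q=[L[0,1],.861,.96];th=lambda t:model(q,[t],L[0,0])[0][0]
    c=calibration(n);t=manip.state()["clock"];f=grab_frame(n)
    p=AX+.122*np.array([np.sin(th(t)),-np.cos(th(t))]);u0,v0=proj(c,[*p,z])[0].round().astype(int)
    b=f[v0-25:v0+26,u0-25:u0+26];hsv=cv2.cvtColor(b,cv2.COLOR_RGB2HSV)
    k,l,st,ce=cv2.connectedComponentsWithStats(((hsv[...,2]<140)&(hsv[...,1]<90)).astype(np.uint8))
    for i in range(1,k):
        if st[i,4]>25:
            q=cast(c,ce[i]+[u0-25,v0-25],z)[0,:2]-AX
            print(n,round(t,3),"pred",np.degrees(th(t)).round(1),"blob",np.degrees(np.arctan2(q[1],q[0])+np.pi/2).round(1)%360,np.hypot(*q).round(4),st[i].tolist())
E
python3 -c "
from h import *
gate1('scene',.0575)
plan(8)"
```

```text
Traceback (most recent call last):
  File "h.py", line 95, in gate1
    print(n,round(t,3),"pred",np.degrees(th(t)).round(1),"blob",np.degrees(np.arctan2(q[1],q[0])+np.pi/2).round(1)%360,np.hypot(*q).round(4),st[i].tolist())
                                         ~~^^^
  File "h.py", line 87, in <lambda>
    L=np.array(json.load(open("log.json")));q=[L[0,1],.861,.96];th=lambda t:model(q,[t],L[0,0])[0][0]
                                                                            ~~~~~^^^^^^^^^^^^^^
  File "h.py", line 61, in model
    t=np.asarray(t);s=solve_ivp(f,(t0,t.max()+.01),[q[0],q[1]],dense_output=True,rtol=1e-7);return s.sol(t)
                      ~~~~~~~~~^^^^^^^^^^^^^^^^^^^^^^^^^^^^^^^^^^^^^^^^^^^^^^^^^^^^^^^^^^^^
  File "h.py", line 60, in <lambda>
    f=lambda _,y:[y[1],-(.0008*y[1]+.0004)/(.0155*q[2])]
                                                  ~^^^
IndexError: index 2 is out of bounds for axis 0 with size 2
```

```bash
sed -i 's/q=\[L\[0,1\],.861,.96\];th=lambda t:model(q,/Q=[L[0,1],.861,.96];th=lambda t:model(Q,/' h.py
python3 -c "
from h import *
gate1('scene',.0575)
plan(8)"
```

```text
scene 14.725 pred 245.2 blob 247.1 0.1244 [17, 14, 16, 20, 232]
fit w0,k [0.861 0.96 ] resid deg [ 0.03  0.42 -0.41]
t 14.775 w 0.496 TCP [ 0.6368 -0.0344  0.2606] err mm [ 1.8 -3.8] gap 8.8
-6 10 0 0 0 0 20; -5 5 0 0 0 0 20; -4 4 0 0 0 0 20; -5 5 0 0 0 0 20; -4 3 0 0 0 0 20; -5 4 0 0 0 0 20; -5 3 0 0 0 0 20; -6 3 0 0 0 0 20
```

```bash
python3 -c "
from h import *
L=json.load(open('log.json'));L+=[(14.725,np.radians(247.1))];json.dump(L,open('log.json','w'))
plan(8)"
```

```text
fit w0,k [0.85  1.047] resid deg [ 0.58 -0.21 -0.13]
t 14.775 w 0.515 TCP [ 0.6368 -0.0344  0.2606] err mm [ 3.9 -6.7] gap 8.8
-9 13 0 0 0 0 20; -5 5 0 0 0 0 20; -4 4 0 0 0 0 20; -5 4 0 0 0 0 20; -5 4 0 0 0 0 20; -6 4 0 0 0 0 20; -5 3 0 0 0 0 20; -6 2 0 0 0 0 20
```

Request:
arm_command --rows "-9 13 0 0 0 0 20; -5 5 0 0 0 0 20; -4 4 0 0 0 0 20; -5 4 0 0 0 0 20; -5 4 0 0 0 0 20; -6 4 0 0 0 0 20; -5 3 0 0 0 0 20; -6 2 0 0 0 0 20"

```text
clock: 15.78
eef_pos: [0.5918, 0.0041, 0.2606]
tcp_rot: [0.0, 0.992, -0.124, -0.0]
ft_force: [-0.0, 0.1, -2.1]
opening: 0.303
grasp_force: 30.0
```

```bash
python3 -c "
from h import *
gate1('scene',.0575)
plan(8)"
```

```text
scene 15.775 pred 273.5 blob 282.4 0.1483 [4, 0, 47, 51, 947]
fit w0,k [0.85  1.047] resid deg [ 0.58 -0.21 -0.13]
t 15.825 w 0.463 TCP [0.5911 0.0043 0.2606] err mm [ 0.2 -1.2] gap 8.8
-7 4 0 0 0 0 20; -6 2 0 0 0 0 20; -5 1 0 0 0 0 20; -6 1 0 0 0 0 20; -6 1 0 0 0 0 20; -5 1 0 0 0 0 20; -6 0 0 0 0 0 20; -6 0 0 0 0 0 20
```

Request:
arm_command --rows "-7 4 0 0 0 0 20; -6 2 0 0 0 0 20; -5 1 0 0 0 0 20; -6 1 0 0 0 0 20; -6 1 0 0 0 0 20; -5 1 0 0 0 0 20; -6 0 0 0 0 0 20; -6 0 0 0 0 0 20"

```text
clock: 16.82
eef_pos: [0.5447, 0.0139, 0.2606]
tcp_rot: [0.0, 0.992, -0.124, 0.0]
ft_force: [-0.1, -0.6, -1.0]
opening: 0.303
grasp_force: 30.0
```

```bash
python3 -c "
from h import *
f=grab_frame('scene');s=manip.state()['eef_pos'].copy();c=calibration('scene')
u=proj(c,[s-[0,0,.1068],[s[0],s[1],.145]]);print(u)
x,y=u[0].astype(int);cv2.imwrite('pics/c4.png',cv2.cvtColor(cv2.resize(f[y-50:y+50,x-65:x+65],None,fx=6,fy=6,interpolation=cv2.INTER_CUBIC),cv2.COLOR_RGB2BGR))
plan(8)"
```

```text
[[316.41098591 238.74755925]
 [316.47177315 241.40411292]]
fit w0,k [0.85  1.047] resid deg [ 0.58 -0.21 -0.13]
t 16.875 w 0.415 TCP [0.544  0.0139 0.2605] err mm [ 0.5 -0.2] gap 8.7
-7 0 0 0 0 0 20; -5 -1 0 0 0 0 20; -5 -1 0 0 0 0 20; -6 -1 0 0 0 0 20; -4 -2 0 0 0 0 20; -5 -1 0 0 0 0 20; -5 -2 0 0 0 0 20; -4 -2 0 0 0 0 20
```

View pics/c4.png

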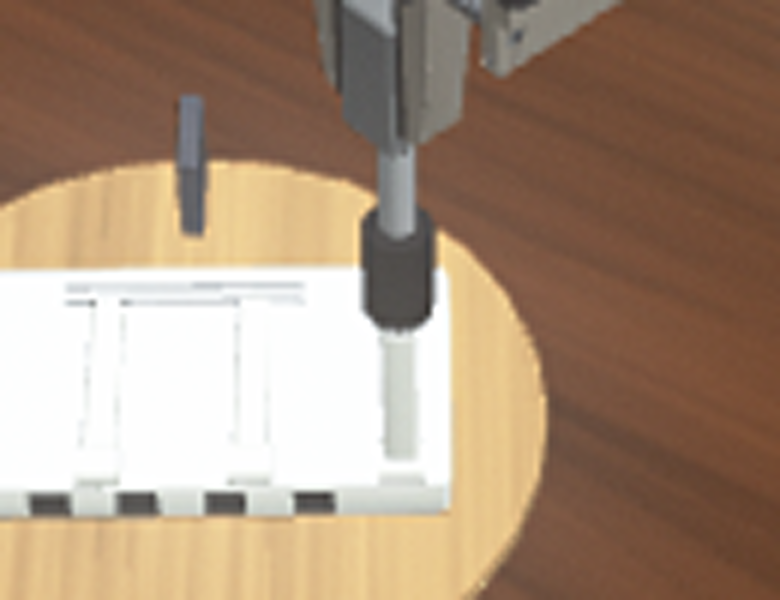

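Crop: the head at (398,320) is centred right over the antenna at (400,340) with a small gap. I'll continue without cameras to leave ample margin over the five seconds.

Request:
arm_command --rows "-7 0 0 0 0 0 20; -5 -1 0 0 0 0 20; -5 -1 0 0 0 0 20; -6 -1 0 0 0 0 20; -4 -2 0 0 0 0 20; -5 -1 0 0 0 0 20; -5 -2 0 0 0 0 20; -4 -2 0 0 0 0 20"

```text
clock: 17.88
eef_pos: [0.5038, 0.0038, 0.2606]
tcp_rot: [-0.0, 0.992, -0.124, 0.0]
ft_force: [0.3, -0.8, -0.9]
opening: 0.305
grasp_force: 30.0
```

```bash
python3 -c "
from h import *
plan(18)"
```

```text
fit w0,k [0.85  1.047] resid deg [ 0.58 -0.21 -0.13]
t 17.875 w 0.371 TCP [0.5038 0.0038 0.2606] err mm [ 0.3 -0.3] gap 8.8
-5 -2 0 0 0 0 20; -5 -3 0 0 0 0 20; -4 -2 0 0 0 0 20; -3 -3 0 0 0 0 20; -4 -3 0 0 0 0 20; -3 -2 0 0 0 0 20; -4 -3 0 0 0 0 20; -3 -4 0 0 0 0 20; -3 -3 0 0 0 0 20; -2 -3 0 0 0 0 20; -3 -3 0 0 0 0 20; -2 -3 0 0 0 0 20; -3 -4 0 0 0 0 20; -2 -3 0 0 0 0 20; -2 -4 0 0 0 0 20; -2 -3 0 0 0 0 20; -1 -3 0 0 0 0 20; -2 -4 0 0 0 0 20
```

Request:
arm_command --rows "-4 -2 0 0 0 0 20; -5 -3 0 0 0 0 20; -4 -2 0 0 0 0 20; -3 -3 0 0 0 0 20; -4 -3 0 0 0 0 20; -3 -2 0 0 0 0 20; -4 -3 0 0 0 0 20; -3 -4 0 0 0 0 20"

```text
clock: 18.88
eef_pos: [0.4739, -0.0182, 0.2606]
tcp_rot: [0.0, 0.992, -0.123, 0.0]
ft_force: [-0.6, 0.0, -1.6]
opening: 0.302
grasp_force: 30.0
```

Request:
arm_command --rows "-3 -3 0 0 0 0 20; -2 -3 0 0 0 0 20; -3 -3 0 0 0 0 20; -2 -3 0 0 0 0 20; -3 -4 0 0 0 0 20; -2 -3 0 0 0 0 20; -2 -4 0 0 0 0 20; -2 -3 0 0 0 0 20"

```text
clock: 19.88
eef_pos: [0.455, -0.0443, 0.2606]
tcp_rot: [0.0, 0.992, -0.124, 0.0]
ft_force: [-1.0, 0.8, -0.6]
opening: 0.305
grasp_force: 30.0
```

Request:
arm_command --rows "-1 -3 5 0 0 0 20; -1 -2 15 0 0 0 20; 0 0 25 0 0 0 20; 0 0 15 0 0 0 20; 0 0 0 0 0 0 20; 0 0 0 0 0 0 20; 0 0 0 0 0 0 20; 0 0 0 0 0 0 20"

```text
clock: 20.88
eef_pos: [0.4529, -0.049, 0.32]
tcp_rot: [0.0, 0.992, -0.123, -0.001]
ft_force: [0.9, 0.2, -0.6]
opening: 0.303
grasp_force: 30.0
```

```bash
python3 -c "
from h import *
plan(1);gate1('scene',.0575)
s=manip.state();print(s['opening'],s['grasp_force'],s['tcp_rot'].round(3))
job.hand_in()"
```

```text
fit w0,k [0.85  1.047] resid deg [ 0.58 -0.21 -0.13]
t 20.875 w 0.251 TCP [ 0.4529 -0.049   0.32  ] err mm [ 7.6 21.3] gap 68.2
-8 -25 -59 0 0 0 20
scene 20.875 pred 368.7 blob 23.0 0.1224 [11, 26, 20, 16, 252]
0.30628645410572103 29.971041977405548 [ 0.     0.992 -0.124 -0.   ]
the job is handed in; nothing more can be done
```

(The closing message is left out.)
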